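# Find the full hook tin on the changing table

### The arm

A 6-joint arm with a two-finger parallel gripper is mounted at the origin on the work surface. World frame = base frame: x ahead of the robot, y to its left, z up, the work surface at z = 0. Lengths are in m, angles in rad, forces in N, time in s.
With the tool pointing down it reaches from about 0.325 to 0.775 m from the base axis. Payload 5.5 kg.
Tool frame: the origin (TCP) lies at the very end of the fingers, on their centre line; the grasp point (between the pads) lies 19 mm behind it; z points along the fingers, y is the direction in which the jaws open and shut (so a half turn about z gives the same grasp; the last joint's range is limited). The gripper opens to 85 mm and grips with 20 to 120 N. Pads are 22 mm wide; open, the fingers measure 114 mm over their backs; the gripper's body (76 mm by 85 mm) begins 54 mm behind the grasp point. The pads swing forward as they close: fully open they stand 13 mm farther back than shut.
Start: joints at [1.183, 0.091, 1.231, -0, 1.82, -0.057], TCP at [0.195, 0.567, 0.231] pointing down, gripper open.
Joint ranges: [-2.87, 2.87], [-0.86, 2.18], [0.17, 2.46], [-1.51, 4.65], [0.06, 2.69], [-2.65, 2.65]. Speed limits (rad/s): [2.57, 2.57, 3.01, 3.14, 3.14, 3.14].

### API

Orientations are given as a unit quaternion [w, x, y, z].
In Python, from rig import env, eyes gives the robot as it stands.
- The arm moves only by the tool send_rows, never from a script. Its argument "series" is a list of rows, each a list of 7 numbers: the turn, a rotation vector about the tool's x, y, z in degrees, then the shift along the tool's x, y, z in m, then the gripper's target within -1 to 1 (fully open at 1, half-way at 0, shut at -1). A call has 1 to 20 rows; each row shifts and turns the pose as measured when the row begins, along the tool's axes as they then stand; what a row does not reach is not made up. A row lasts 1/10 s, in which the tool goes at most 50 mm and 8.59 degrees, less where a joint would pass 70% of its speed; a pose out of reach is approached as far as the arm can. A call is refused whole if a number of a shift passes 0.05 or a number of a turn 8.59, either way. A call with a gripper value outside its range is refused whole. The fingers move at their own pace and stop on an object; "newtons" is the grip in N (left out, the last holds). Time passes only in rows, so rows that do not move let the fingers close. It gives the time, the measured TCP pose, the force and the opening at its end, in the units of the state.
- env.state(): the state, without advancing time (a new reading comes with each control period).
- eyes.grab_frame(name): name is "scene" or "side" or "wrist"; returns a dict with "image" (384x512x3 uint8, blue, green, red), "z_map" (384x512 float32, m along the optical axis (not along the pixel's ray), 0 where there is no reading), "K" (3x3 intrinsics, pixels), "origin" and "orientation" of the camera in the world; the wrist camera has in their place "tool_from_camera" (4x4, takes a point from camera to tool coordinates, whose origin is the TCP and whose axes are the flange's). Camera axes: x right, y down, z forward; pixel columns grow to the right and rows downward; lengths in m; the calibration is good to about 2 mm. A picture is of the moment at which its call begins: read the wrist's pose just before it.
- env.job_done(): hands the job in, once; it reports no verdict.
The state is a dict: "time": time; "joint_positions": joint angles; "qvel": joint speeds; "joint_torque": joint torques, N m; "tool_pos": TCP position; "tcp_rot": TCP orientation; "wrist_force": force on the tool from outside, world axes, zero at the start; "wrist_torque": the same for the moment, N m; "gripper_width": finger opening in m.
Only numpy, scipy, OpenCV 4.12 (cv2) and the standard library are available. Lean on these libraries where they do the work, as an engineer would, in place of code of your own. Each camera call takes 0.05 s, during which the arm holds its last target.

### The job

One of the three identical aluminium tins on the changing table is packed with the spare steel hooks for the rail; the other two are empty. Lift the tins to feel which is the heavy one and stand it upright in the small dark wooden tray. Leave the two empty tins standing upright on the table where they were, and set every tin down without dropping it.

Things in the scene. Friction and masses are not known exactly. Their poses are not given: they have to be found in the camera images.
- tin_a: one of three look-alike closed aluminium tins, a plain upright cylinder 63 mm in diameter and 85 mm high with a pressed-on lid (the lid stays shut). Origin at the centre of its underside, z up along its axis. Exactly one of the three is full and weighs 400 to 600 g; the two others are empty and weigh about 80 g. Nothing outside shows which: the full one may be any of the three, anew each time.
- tin_b: one of three look-alike closed aluminium tins, a plain upright cylinder 63 mm in diameter and 85 mm high with a pressed-on lid (the lid stays shut). Origin at the centre of its underside, z up along its axis. Exactly one of the three is full and weighs 400 to 600 g; the two others are empty and weigh about 80 g. Nothing outside shows which: the full one may be any of the three, anew each time.
- tin_c: one of three look-alike closed aluminium tins, a plain upright cylinder 63 mm in diameter and 85 mm high with a pressed-on lid (the lid stays shut). Origin at the centre of its underside, z up along its axis. Exactly one of the three is full and weighs 400 to 600 g; the two others are empty and weigh about 80 g. Nothing outside shows which: the full one may be any of the three, anew each time.
- tray: small shallow tray of dark wood, 140 mm square, fixed to the table; floor 8 mm thick, rim 6 mm wide and 20 mm high above the table, so the inside is 128 mm square and 12 mm deep. Origin at the centre of its underside, on the table top; z up, x and y along its sides. It may stand anywhere in the row of tins, at its end or between two tins.
There are look-alikes about, which are no part of the job. Leave any red look-alike of the tin_a alone. What is shaped like the tin_c but orange is not meant.

How it is judged:
By the outcome, as a careful person would: the job done as asked, in the order asked, and still so for the second after the job is handed in, with the robot touching nothing.
It also fails if it takes over 64 s, if anything falls off the work surface, if the arm or the gripper's body presses on something with over 40 N, if the wrist force passes 120 N, or if a joint passes its speed limit or range.

## Working session

There is one attempt and no reset: what is moved stays moved. The work goes in short steps, Python scripts to look and compute and a tool call to move; the robot and the scene stay as the last step left them, time stands still between calls to the robot, and variables do not carry over. Pictures are saved under pics/ and viewed, and the job is handed in when it is done.

Besides the shell and the picture viewer there is one more tool, called after "Request:" in YAML: its name, and indented under it one key for each argument. send_rows: Moves the arm, as the interface text tells. Its arguments: {"type":"object","properties":{"series":{"type":"array","items":{"type":"array","items":{"type":"number"}}},"newtons":{"type":"number"}},"required":["series"]}

```bash
ls; mkdir -p pics
python3 - <<'E'
from rig import env, eyes
import cv2,numpy as np,pickle
s=env.state(); print(s)
for n in ["scene","side"]:
    f=eyes.grab_frame(n); cv2.imwrite(f"pics/{n}0.png",f["image"]); pickle.dump(f,open(f"{n}0.pkl","wb")); print(n,f["origin"],f["orientation"],f["K"])
E
```

```text
pics
{'time': 0.0, 'joint_positions': array([ 1.18328380e+00,  9.18843524e-02,  1.23191959e+00, -1.58928013e-05,
        1.81975437e+00, -5.67166381e-02]), 'qvel': array([0.00098924, 0.00047699, 0.00073243, 0.00121683, 0.00121681,
       0.000156  ]), 'joint_torque': array([ 3.91061703e-04, -4.58736849e+01, -4.18016803e+01,  3.21906623e-05,
        1.18523141e-02, -1.10692596e-05]), 'tool_pos': array([0.19478922, 0.56720918, 0.23011655]), 'tcp_rot': array([-2.08995485e-04,  1.64646702e-01,  9.86352116e-01, -9.60379279e-04]), 'wrist_force': array([-1.37298016, -0.1205882 ,  0.81954726]), 'wrist_torque': array([ 0.00135998, -0.01070666, -0.00774677]), 'gripper_width': 0.08542733519977269}
scene [ 0.95216024 -0.44617894  0.80652488] [-0.30443597  0.86664133  0.37186588 -0.13404224] [[427.13023474   0.         254.09818422]
 [  0.         427.13023474 184.14646828]
 [  0.           0.           1.        ]]
side [ 0.25219482 -0.88466666  0.9941569 ] [-0.35219873  0.92497925 -0.13027827  0.05828397] [[479.52564473   0.         259.43213029]
 [  0.         479.52564473 188.92462337]
 [  0.           0.           1.        ]]
```

View pics/scene0.png

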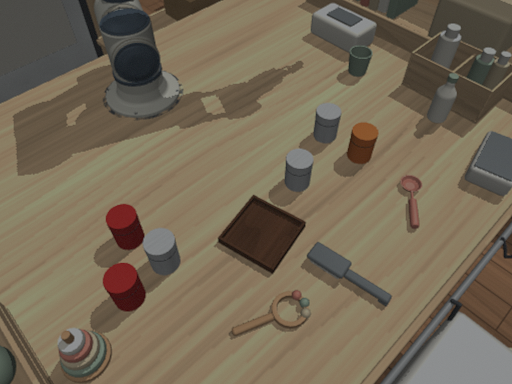

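View pics/side0.png

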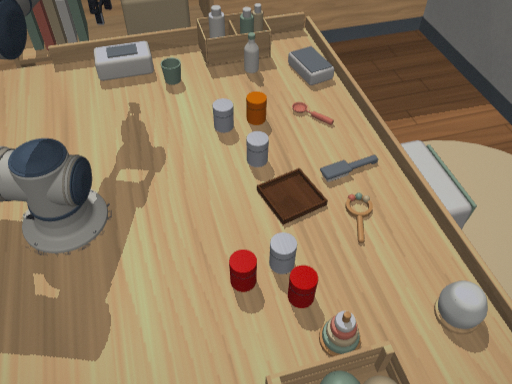

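The scene view shows three grey tins at (327,123), (298,170) and (162,252), with the dark tray at (262,233). The look-alikes are red ones at (126,227) and (125,287), and an orange one at (362,143). Next I'll measure them in both views.

```bash
cat > h.py <<'E'
import numpy as np,cv2,pickle
from scipy.spatial.transform import Rotation as R
def rot(q): return R.from_quat([q[1],q[2],q[3],q[0]]).as_matrix()
def cloud(f):
    K=f["K"];z=f["z_map"];v,u=np.mgrid[:z.shape[0],:z.shape[1]]
    c=np.stack([(u-K[0,2])/K[0,0]*z,(v-K[1,2])/K[1,1]*z,z],-1)
    return c@rot(f["orientation"]).T+f["origin"]
E
python3 - <<'E'
from h import *
for n,pts in [("scene",dict(t1=(327,112),t2=(298,159),t3=(161,240),r1=(125,215),r2=(124,273),o=(363,132),tray=(262,233))),("side",dict(t1=(223,107),t2=(258,141),t3=(283,244),r1=(243,260),r2=(303,276),o=(257,100),tray=(292,195)))]:
    f=pickle.load(open(n+"0.pkl","rb"));P=cloud(f);im=f["image"]
    for k,(u,v) in pts.items():
        if k=="tray":
            hsv=cv2.cvtColor(im,cv2.COLOR_BGR2HSV); m=(im.max(-1)<110)
            q=np.zeros(m.shape,bool);q[v-45:v+45,u-50:u+50]=1
            m&=q; m&=(P[...,2]<0.03)&(f["z_map"]>0)
            nl,l,st,c=cv2.connectedComponentsWithStats(m.astype(np.uint8)); m=l==1+np.argmax(st[1:,4])
            rim=m&(P[...,2]>0.014)
            print(n,k,P[v,u],"rim",rim.sum())
            xy=(P[m][:,:2]*1000).astype(np.float32); print(cv2.minAreaRect(xy))
            xy=(P[rim][:,:2]*1000).astype(np.float32); print(cv2.minAreaRect(xy)) if len(xy) else 0
        else:
            w=P[v-25:v+25,u-25:u+25].reshape(-1,3)
            d=np.hypot(*(w[:,:2]-P[v,u,:2]).T)
            t=w[(w[:,2]>0.078)&(w[:,2]<0.095)&(d<0.06)]
            (cx,cy),r=cv2.minEnclosingCircle((t[:,:2]*1000).astype(np.float32))
            print(n,k,P[v,u].round(3),len(t),"c",round(cx,1),round(cy,1),"r",round(r,1),np.median(t[:,2]).round(4))
E
```

```text
scene t1 [0.485 0.242 0.086] 363 c 484.3 249.3 r 32.5 0.0839
scene t2 [0.541 0.075 0.082] 480 c 544.6 78.0 r 32.5 0.084
scene t3 [ 0.501 -0.278  0.082] 737 c 501.5 -283.4 r 32.5 0.0842
scene r1 [ 0.404 -0.297  0.086] 647 c 399.3 -304.3 r 32.4 0.0842
scene r2 [ 0.513 -0.371  0.084] 878 c 513.8 -361.8 r 50.8 0.0844
scene o [0.59  0.252 0.083] 416 c 594.3 256.6 r 33.5 0.0838
scene tray [ 0.59445954 -0.09014025  0.00932551] rim 746
((588.167724609375, -87.98326110839844), (151.1829071044922, 167.05467224121094), 13.463569641113281)
((592.8642578125, -87.5564193725586), (141.3407745361328, 141.9993133544922), 13.446253776550293)
side t1 [0.484 0.24  0.083] 250 c 485.0 250.1 r 34.3 0.0858
side t2 [0.542 0.064 0.086] 306 c 541.8 75.9 r 33.7 0.0858
side t3 [ 0.5   -0.287  0.085] 521 c 502.4 -283.0 r 32.8 0.0858
side r1 [ 0.4   -0.304  0.086] 557 c 398.4 -304.6 r 32.5 0.0858
side r2 [ 0.515 -0.38   0.086] 591 c 515.9 -381.4 r 32.1 0.086
side o [0.591 0.243 0.085] 237 c 592.7 256.8 r 33.6 0.0858
side tray [ 0.59591331 -0.08751157  0.00776336] rim 445
((591.92578125, -89.37501525878906), (141.40647888183594, 144.54421997070312), 13.511916160583496)
((591.9051513671875, -89.35633850097656), (141.3818359375, 140.8076629638672), 13.455574989318848)
```

```bash
cat >> h.py <<'E'
def to(x,y,z,s=None):
    from rig import env
    s=s or env.state(); M=rot(s["tcp_rot"])
    d=M.T@(np.array([x,y,z])-s["tool_pos"])
    print("t",round(s["time"],2),"pos",s["tool_pos"].round(4),"jaw yaw",np.degrees(np.arctan2(M[1,1],M[0,1])).round(1),"zax",M[:,2].round(3),"delta",d.round(4),"F",s["wrist_force"].round(2),"w",round(s["gripper_width"],4),"q6",s["joint_positions"][5].round(2))
E
python3 - <<'E'
from h import *
to(.4847,.2497,.2)
im=pickle.load(open("scene0.pkl","rb"))["image"]
cv2.imwrite("pics/crop.png",cv2.resize(im[80:320,90:400],None,fx=2.4,fy=2.4))
E
```

```text
t 0.1 pos [0.1948 0.5672 0.2303] jaw yaw 71.0 zax [-0.001 -0.002 -1.   ] delta [-0.3773 -0.2061  0.0306] F [-1.16  0.78 -0.55] w 0.085 q6 -0.06
```

View pics/crop.png

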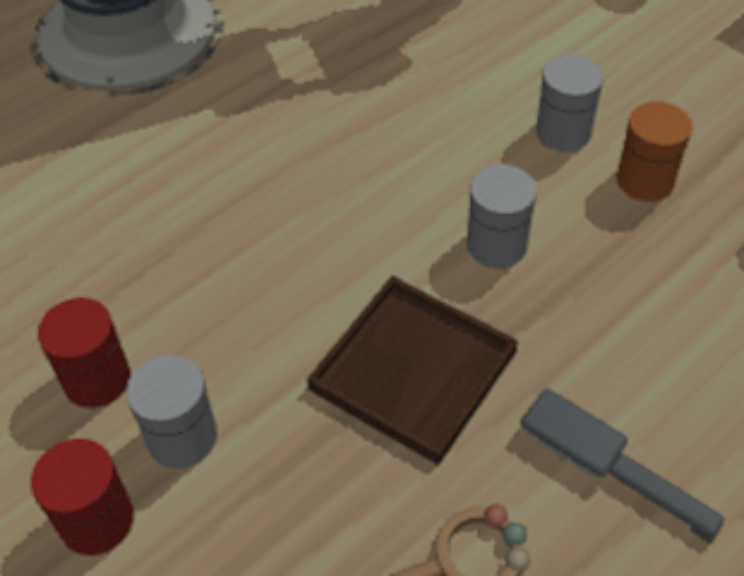

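The crop shows three plain grey tins, at crop (570,100), (500,215) and (170,410). The coloured look-alikes are two red, (85,350) and (85,495), and one orange, (655,150). The tray is at crop (410,370). These are my candidates and the choice is clear: t1 = (0.485,0.250), t2 = (0.543,0.077), t3 = (0.502,-0.283). I'll start with t1.

Request:
send_rows:
  series:
    - [0,0,0,-0.0252,-0.0137,0.001,1]
    - [0,0,0,-0.0252,-0.0137,0.001,1]
    - [0,0,0,-0.0252,-0.0137,0.001,1]
    - [0,0,0,-0.0252,-0.0137,0.001,1]
    - [0,0,0,-0.0252,-0.0137,0.001,1]
    - [0,0,0,-0.0252,-0.0137,0.001,1]
    - [0,0,0,-0.0252,-0.0137,0.001,1]
    - [0,0,0,-0.0252,-0.0137,0.001,1]
    - [0,0,0,-0.0252,-0.0137,0.001,1]
    - [0,0,0,-0.0252,-0.0137,0.001,1]
    - [0,0,0,-0.0252,-0.0137,0.001,1]
    - [0,0,0,-0.0252,-0.0137,0.001,1]
    - [0,0,0,-0.0252,-0.0137,0.001,1]
    - [0,0,0,-0.0252,-0.0137,0.001,1]
    - [0,0,0,-0.0252,-0.0137,0.001,1]
    - [0,0,0,0,0,0,1]
  newtons: 40

```text
time: 1.7
tool_pos: [0.4936, 0.2361, 0.2045]
tcp_rot: [-0.005, 0.163, 0.987, -0.008]
wrist_force: [-0.6, -0.7, -0.1]
gripper_width: 0.0851
```

```bash
python3 -c "
from h import *
to(.4847,.2497,.03)"
```

```text
t 1.7 pos [0.4936 0.2361 0.2045] jaw yaw 71.3 zax [-0.013 -0.013 -1.   ] delta [0.0115 0.013  0.1744] F [-0.61 -0.7  -0.14] w 0.0851 q6 -0.86
```

Request:
send_rows:
  series:
    - [0,0,0,0.0115,0.013,0.02,1]
    - [0,0,0,0,0,0,1]

```text
time: 1.9
tool_pos: [0.4866, 0.2514, 0.1831]
tcp_rot: [-0.006, 0.164, 0.986, -0.008]
wrist_force: [-1.3, 1.0, -0.4]
gripper_width: 0.0852
```

```bash
cat >> h.py <<'E'
    yaw=np.arctan2(M[1,1],M[0,1]); y=np.array([np.cos(yaw),np.sin(yaw),0]); z=np.array([0,0,-1.]); T=np.stack([np.cross(y,z),y,z],1)
    print(" level rotvec deg (tool)",np.degrees(R.from_matrix(M.T@T).as_rotvec()).round(2))
E
python3 -c "
from h import *
to(.4847,.2497,.03)"
```

```text
t 1.9 pos [0.4866 0.2514 0.1831] jaw yaw 71.1 zax [-0.015 -0.013 -1.   ] delta [-1.000e-04  5.000e-04  1.531e-01] F [-1.34  1.   -0.41] w 0.0852 q6 -0.82
 level rotvec deg (tool) [-1.   -0.54 -0.  ]
```

Request:
send_rows:
  series:
    - [-1.0,-0.54,0,0.001,-0.002,0.01,1]
    - [0,0,0,0,0,0.02,1]
    - [0,0,0,0,0,0.02,1]
    - [0,0,0,0,0,0.015,1]
    - [0,0,0,0,0,0,1]

```text
time: 2.4
tool_pos: [0.4839, 0.2512, 0.1189]
tcp_rot: [0.001, 0.162, 0.987, 0.001]
wrist_force: [-0.1, -0.2, -0.3]
gripper_width: 0.0853
```

```bash
python3 -c "
from h import *
to(.4847,.2497,.03)"
```

```text
t 2.4 pos [0.4839 0.2512 0.1189] jaw yaw 71.4 zax [ 0.003  0.001 -1.   ] delta [-0.001  -0.0013  0.0889] F [-0.06 -0.21 -0.31] w 0.0853 q6 -0.83
 level rotvec deg (tool) [ 0.1   0.13 -0.  ]
```

Request:
send_rows:
  series:
    - [0,0,0,-0.001,-0.001,0.015,1]
    - [0,0,0,0,0,0.02,1]
    - [0,0,0,0,0,0.02,1]
    - [0,0,0,0,0,0.02,1]
    - [0,0,0,0,0,0.013,1]
    - [0,0,0,0,0,0,1]

```text
time: 3.0
tool_pos: [0.487, 0.2509, 0.0302]
tcp_rot: [0.004, 0.161, 0.987, 0.002]
wrist_force: [0.3, -0.8, -0.1]
gripper_width: 0.0853
```

```bash
python3 -c "
from h import *
to(.4847,.2497,.03)"
```

```text
t 3.0 pos [0.487  0.2509 0.0302] jaw yaw 71.4 zax [ 0.009  0.003 -1.   ] delta [ 0.0018 -0.0019  0.0002] F [ 0.28 -0.82 -0.07] w 0.0853 q6 -0.83
 level rotvec deg (tool) [ 0.33  0.41 -0.  ]
```

Request:
send_rows:
  series:
    - [0.33,0.41,0,0.0018,-0.0019,0,1]
    - [0,0,0,0,0,0,-1]
    - [0,0,0,0,0,0,-1]
    - [0,0,0,0,0,0,-1]
    - [0,0,0,0,0,0,-1]
    - [0,0,0,0,0,0,-1]
    - [0,0,0,0,0,0,-1]

```text
time: 3.7
tool_pos: [0.4869, 0.2505, 0.0349]
tcp_rot: [0.003, 0.161, 0.987, 0.002]
wrist_force: [0.3, 0.4, -0.5]
gripper_width: 0.0623
```

```bash
python3 -c "
from h import *
to(.4847,.2497,.03)"
```

```text
t 3.7 pos [0.4869 0.2505 0.0349] jaw yaw 71.4 zax [ 0.006  0.002 -1.   ] delta [ 0.0018 -0.0015  0.0048] F [ 0.26  0.37 -0.47] w 0.0623 q6 -0.83
 level rotvec deg (tool) [ 0.23  0.26 -0.  ]
```

Request:
send_rows:
  series:
    - [0,0,0,0,0,-0.008,-1]
    - [0,0,0,0,0,-0.008,-1]
    - [0,0,0,0,0,-0.008,-1]
    - [0,0,0,0,0,0,-1]
    - [0,0,0,0,0,0,-1]
    - [0,0,0,0,0,0,-1]

```text
time: 4.3
tool_pos: [0.487, 0.2506, 0.0619]
tcp_rot: [0.003, 0.161, 0.987, 0.002]
wrist_force: [0.7, -0.0, -0.3]
gripper_width: 0.062
```

```bash
python3 -c "
from h import *
to(.4847,.2497,.03)
from rig import eyes
f=eyes.grab_frame('side');cv2.imwrite('pics/s1.png',cv2.resize(f['image'][40:260,120:380],None,fx=2.5,fy=2.5))
to(.4847,.2497,.03)"
```

```text
t 4.3 pos [0.487  0.2506 0.0619] jaw yaw 71.4 zax [ 0.007  0.003 -1.   ] delta [ 0.0021 -0.0018  0.0319] F [ 0.67 -0.02 -0.25] w 0.062 q6 -0.83
 level rotvec deg (tool) [ 0.28  0.31 -0.  ]
t 4.35 pos [0.487  0.2506 0.0617] jaw yaw 71.4 zax [ 0.006  0.003 -1.   ] delta [ 0.002  -0.0017  0.0317] F [ 0.72 -0.31 -0.04] w 0.0624 q6 -0.83
 level rotvec deg (tool) [ 0.27  0.3  -0.  ]
```

View pics/s1.png

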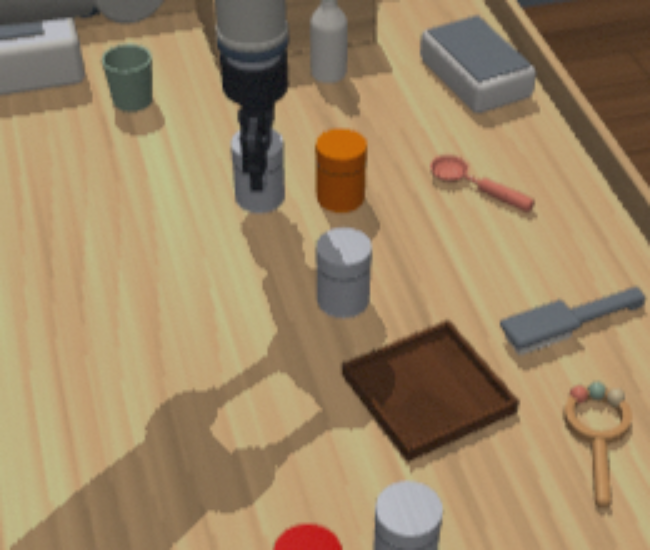

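```bash
cat >> h.py <<'E'
def tinz(x,y,n='side'):
    from rig import eyes
    f=eyes.grab_frame(n);P=cloud(f);im=f['image']
    d=np.hypot(P[...,0]-x,P[...,1]-y)
    hsv=cv2.cvtColor(im,cv2.COLOR_BGR2HSV)
    m=(d<0.036)&(P[...,2]>0.0)&(P[...,2]<0.17)&(f['z_map']>0)&(hsv[...,1]<60)&(hsv[...,2]>85)
    z=P[m][:,2]; print(n,m.sum(),"z lo/hi",np.percentile(z,[0.5,3,50,97,99.5]).round(4))
E
python3 -c "
from h import *
tinz(.487,.2505)
tinz(.487,.2505,'scene')
tinz(.542,.077)
tinz(.542,.077,'scene')
"
```

```text
side 330 z lo/hi [0.0179 0.0309 0.0689 0.118  0.1188]
scene 206 z lo/hi [0.0269 0.0284 0.1128 0.1157 0.1322]
side 665 z lo/hi [0.0024 0.0059 0.0721 0.0889 0.0902]
scene 468 z lo/hi [0.0012 0.0179 0.084  0.0865 0.0872]
```

Tin 1 is hanging about 29 mm up and the wrist force shows almost no load, so it is empty. I'll lower it gently to about z = 0.033 and correct back to its original spot.

Request:
send_rows:
  series:
    - [0,0,0,0,0,0.01,-1]
    - [0,0,0,0,0,0.008,-1]
    - [0,0,0,0,0,0.005,-1]
    - [0,0,0,0,0,0,-1]

```text
time: 4.95
tool_pos: [0.4862, 0.2502, 0.0349]
tcp_rot: [0.002, 0.161, 0.987, 0.001]
wrist_force: [-0.6, -0.0, -0.9]
gripper_width: 0.0624
```

```bash
python3 -c "
from h import *
to(.4865,.2505,.0325)"
```

```text
t 4.95 pos [0.4862 0.2502 0.0349] jaw yaw 71.4 zax [ 0.004  0.002 -1.   ] delta [-0.0002  0.0004  0.0024] F [-0.58 -0.04 -0.88] w 0.0624 q6 -0.83
 level rotvec deg (tool) [ 0.15  0.17 -0.  ]
```

Request:
send_rows:
  series:
    - [0,0,0,0,0,0.0015,-1]
    - [0,0,0,0,0,0.001,-1]

```text
time: 5.15
tool_pos: [0.4862, 0.2502, 0.0327]
tcp_rot: [0.002, 0.161, 0.987, 0.001]
wrist_force: [-2.7, -0.2, 6.5]
gripper_width: 0.0622
```

```bash
python3 -c "
from h import *
to(.4865,.2505,.0325)
tinz(.487,.2505)
tinz(.487,.2505,'scene')
"
```

```text
t 5.15 pos [0.4862 0.2502 0.0327] jaw yaw 71.4 zax [ 0.004  0.001 -1.   ] delta [-0.0002  0.0004  0.0002] F [-2.67 -0.19  6.46] w 0.0622 q6 -0.83
 level rotvec deg (tool) [ 0.14  0.17 -0.  ]
side 312 z lo/hi [0.0007 0.0028 0.0392 0.0888 0.091 ]
scene 184 z lo/hi [0.0003 0.0023 0.0838 0.0862 0.0883]
```

Tin 1 is on the table: 6.5 N contact force, and its lid is at standing height. I'll release it and rise.

Request:
send_rows:
  series:
    - [0,0,0,0,0,0,1]
    - [0,0,0,0,0,0,1]
    - [0,0,0,0,0,0,1]
    - [0,0,0,0,0,0,1]
    - [0,0,0,0,0,-0.01,1]
    - [0,0,0,0,0,-0.02,1]
    - [0,0,0,0,0,-0.03,1]
    - [0,0,0,0,0,-0.03,1]
    - [0,0,0,0,0,-0.015,1]
    - [0,0,0,0,0,0,1]

```text
time: 6.25
tool_pos: [0.4858, 0.2501, 0.1437]
tcp_rot: [0.002, 0.161, 0.987, 0.001]
wrist_force: [0.7, -0.7, 0.0]
gripper_width: 0.0855
```

```bash
python3 -c "
from h import *
to(.543,.077,.13)
tinz(.487,.2505)
"
```

```text
t 6.25 pos [0.4858 0.2501 0.1437] jaw yaw 71.4 zax [ 0.005  0.002 -1.   ] delta [-0.1093 -0.1459  0.0136] F [ 0.67 -0.66  0.03] w 0.0855 q6 -0.83
 level rotvec deg (tool) [ 0.21  0.23 -0.  ]
side 582 z lo/hi [0.0006 0.0043 0.0688 0.0891 0.0902]
```

Request:
send_rows:
  series:
    - [0,0,0,-0.0137,-0.0182,0.001,1]
    - [0,0,0,-0.0137,-0.0182,0.001,1]
    - [0,0,0,-0.0137,-0.0182,0.001,1]
    - [0,0,0,-0.0137,-0.0182,0.001,1]
    - [0,0,0,-0.0137,-0.0182,0.001,1]
    - [0,0,0,-0.0137,-0.0182,0.001,1]
    - [0,0,0,-0.0137,-0.0182,0.001,1]
    - [0,0,0,-0.009,-0.012,0.001,1]
    - [0,0,0,0,0,0,1]
    - [0,0,0,0,0,0,1]

```text
time: 7.3
tool_pos: [0.5356, 0.0783, 0.1149]
tcp_rot: [-0.011, 0.16, 0.987, -0.003]
wrist_force: [-0.6, 0.5, -0.9]
gripper_width: 0.0858
```

```bash
python3 -c "
from h import *
to(.543,.077,.03)
"
```

```text
t 7.3 pos [0.5356 0.0783 0.1149] jaw yaw 71.6 zax [-0.022 -0.002 -1.   ] delta [-0.0091  0.0018  0.0847] F [-0.59  0.48 -0.89] w 0.0858 q6 -1.17
 level rotvec deg (tool) [-0.49 -1.15 -0.  ]
```

Request:
send_rows:
  series:
    - [-0.5,-1.15,0,-0.0074,0.001,0,1]
    - [0,0,0,0,0,0,1]

```text
time: 7.5
tool_pos: [0.543, 0.0784, 0.1141]
tcp_rot: [0.0, 0.16, 0.987, 0.001]
wrist_force: [-1.1, 0.8, 0.2]
gripper_width: 0.0854
```

```bash
python3 -c "
from h import *
to(.543,.077,.03)
"
```

```text
t 7.5 pos [0.543  0.0784 0.1141] jaw yaw 71.6 zax [ 0.001  0.001 -1.   ] delta [-0.0004 -0.0014  0.0841] F [-1.11  0.77  0.16] w 0.0854 q6 -1.17
 level rotvec deg (tool) [ 0.07  0.03 -0.  ]
```

Request:
send_rows:
  series:
    - [0,0,0,0,-0.001,0.015,1]
    - [0,0,0,0,0,0.02,1]
    - [0,0,0,0,0,0.02,1]
    - [0,0,0,0,0,0.015,1]
    - [0,0,0,0,0,0.011,1]
    - [0,0,0,0,0,0,1]

```text
time: 8.1
tool_pos: [0.5415, 0.0807, 0.0269]
tcp_rot: [0.001, 0.157, 0.988, 0.001]
wrist_force: [-0.7, -0.0, -0.1]
gripper_width: 0.0853
```

```bash
python3 -c "
from h import *
to(.543,.077,.03)
"
```

```text
t 8.1 pos [0.5415 0.0807 0.0269] jaw yaw 71.9 zax [ 0.002  0.002 -1.   ] delta [-0.0026 -0.0031 -0.0031] F [-0.65 -0.01 -0.1 ] w 0.0853 q6 -1.17
 level rotvec deg (tool) [ 0.13  0.05 -0.  ]
```

Request:
send_rows:
  series:
    - [0,0,0,0.002,-0.003,-0.004,1]
    - [0,0,0,0,0,0,0.2]
    - [0,0,0,0,0,0,-1]
    - [0,0,0,0,0,0,-1]
    - [0,0,0,0,0,0,-1]
    - [0,0,0,0,0,0,-1]
    - [0,0,0,0,0,0,-1]

```text
time: 8.8
tool_pos: [0.5401, 0.0787, 0.0345]
tcp_rot: [0.003, 0.157, 0.988, 0.002]
wrist_force: [-0.5, 0.5, 0.0]
gripper_width: 0.0604
```

```bash
python3 -c "
from h import *
to(.543,.077,.03)
"
```

```text
t 8.8 pos [0.5401 0.0787 0.0345] jaw yaw 71.9 zax [ 0.007  0.002 -1.   ] delta [-0.0032 -0.0007  0.0045] F [-0.54  0.49  0.04] w 0.0604 q6 -1.17
 level rotvec deg (tool) [ 0.25  0.33 -0.  ]
```

I got the sign of the x correction wrong, so the grip is about 3 mm off-centre. That is still within the 22 mm pads. I'll lift and weigh.

Request:
send_rows:
  series:
    - [0,0,0,0,0,-0.005,-1]
    - [0,0,0,0,0,-0.008,-1]
    - [0,0,0,0,0,-0.008,-1]
    - [0,0,0,0,0,0,-1]
    - [0,0,0,0,0,0,-1]
    - [0,0,0,0,0,0,-1]

```text
time: 9.4
tool_pos: [0.5403, 0.0787, 0.0581]
tcp_rot: [0.004, 0.157, 0.988, 0.002]
wrist_force: [-0.2, -0.2, -0.7]
gripper_width: 0.0604
```

```bash
python3 -c "
from h import *
to(.543,.077,.03)
tinz(.543,.077)
tinz(.543,.077,'scene')
to(.543,.077,.03)
"
```

```text
t 9.4 pos [0.5403 0.0787 0.0581] jaw yaw 71.9 zax [ 0.008  0.002 -1.   ] delta [-0.0029 -0.0009  0.0281] F [-0.16 -0.19 -0.68] w 0.0604 q6 -1.17
 level rotvec deg (tool) [ 0.27  0.38 -0.  ]
side 398 z lo/hi [0.0022 0.0279 0.0682 0.1139 0.1148]
scene 313 z lo/hi [0.0238 0.0276 0.1096 0.1118 0.1169]
t 9.5 pos [0.5401 0.0787 0.0577] jaw yaw 71.9 zax [ 0.007  0.002 -1.   ] delta [-0.0031 -0.0008  0.0277] F [ 0.52  0.28 -1.38] w 0.0606 q6 -1.17
 level rotvec deg (tool) [ 0.26  0.35 -0.  ]
```

Tin 2 is clear of the table by about 25 mm and weighs about 1 N, so it is also empty. I'll set it back down.

Request:
send_rows:
  series:
    - [0,0,0,0,0,0.01,-1]
    - [0,0,0,0,0,0.007,-1]
    - [0,0,0,0,0,0.003,-1]
    - [0,0,0,0,0,0,-1]

```text
time: 9.9
tool_pos: [0.5392, 0.0786, 0.0342]
tcp_rot: [0.002, 0.157, 0.988, 0.001]
wrist_force: [-0.2, -0.1, -1.1]
gripper_width: 0.0604
```

```bash
python3 -c "
from h import *
to(.5405,.0785,.0325)
"
```

```text
t 9.9 pos [0.5392 0.0786 0.0342] jaw yaw 71.9 zax [ 0.004  0.002 -1.   ] delta [-0.0012  0.0003  0.0017] F [-0.25 -0.1  -1.12] w 0.0604 q6 -1.17
 level rotvec deg (tool) [ 0.19  0.19 -0.  ]
```

Request:
send_rows:
  series:
    - [0,0,0,-0.0012,0,0.001,-1]
    - [0,0,0,0,0,0.001,-1]

```text
time: 10.1
tool_pos: [0.5404, 0.0782, 0.0325]
tcp_rot: [0.002, 0.157, 0.988, 0.001]
wrist_force: [-3.0, -0.4, 7.4]
gripper_width: 0.0605
```

```bash
python3 -c "
from h import *
to(.5405,.0785,.0325)
tinz(.543,.077)
tinz(.543,.077,'scene')
"
```

```text
t 10.1 pos [0.5404 0.0782 0.0325] jaw yaw 71.9 zax [ 0.004  0.002 -1.   ] delta [0.     0.0003 0.    ] F [-2.97 -0.36  7.4 ] w 0.0605 q6 -1.18
 level rotvec deg (tool) [ 0.18  0.18 -0.  ]
side 389 z lo/hi [0.0002 0.0033 0.0465 0.0885 0.0917]
scene 293 z lo/hi [0.0004 0.0039 0.0841 0.0865 0.0878]
```

Contact is confirmed, so I'll release and rise.

Request:
send_rows:
  series:
    - [0,0,0,0,0,0,1]
    - [0,0,0,0,0,0,1]
    - [0,0,0,0,0,0,1]
    - [0,0,0,0,0,0,1]
    - [0,0,0,0,0,-0.01,1]
    - [0,0,0,0,0,-0.02,1]
    - [0,0,0,0,0,-0.03,1]
    - [0,0,0,0,0,-0.03,1]
    - [0,0,0,0,0,-0.03,1]
    - [0,0,0,0,0,0,1]

```text
time: 11.2
tool_pos: [0.5396, 0.0779, 0.1596]
tcp_rot: [0.002, 0.157, 0.988, 0.002]
wrist_force: [0.5, -0.4, -0.3]
gripper_width: 0.0856
```

```bash
python3 -c "
from h import *
to(.502,-.2832,.15)
tinz(.543,.077)
"
```

```text
t 11.2 pos [0.5396 0.0779 0.1596] jaw yaw 71.9 zax [ 0.005  0.002 -1.   ] delta [-0.0761 -0.355   0.0086] F [ 0.5  -0.38 -0.32] w 0.0856 q6 -1.18
 level rotvec deg (tool) [ 0.22  0.24 -0.  ]
side 676 z lo/hi [0.0005 0.0048 0.0716 0.0889 0.0903]
```

Request:
send_rows:
  series:
    - [0,0,0,-0.0047,-0.022,0,1]
    - [0,0,0,-0.0047,-0.022,0,1]
    - [0,0,0,-0.0047,-0.022,0,1]
    - [0,0,0,-0.0047,-0.022,0,1]
    - [0,0,0,-0.0047,-0.022,0,1]
    - [0,0,0,-0.0047,-0.022,0,1]
    - [0,0,0,-0.0047,-0.022,0,1]
    - [0,0,0,-0.0047,-0.022,0,1]
    - [0,0,0,-0.0047,-0.022,0,1]
    - [0,0,0,-0.0047,-0.022,0,1]
    - [0,0,0,-0.0047,-0.022,0,1]
    - [0,0,0,-0.0047,-0.022,0,1]
    - [0,0,0,-0.0047,-0.022,0,1]
    - [0,0,0,-0.0047,-0.022,0,1]
    - [0,0,0,-0.0047,-0.022,0,1]
    - [0,0,5,0,0,0,1]
    - [0,0,5,0,0,0,1]
    - [0,0,5,0,0,0,1]
    - [0,0,0,0,0,0,1]

```text
time: 13.15
tool_pos: [0.4921, -0.2681, 0.1316]
tcp_rot: [-0.018, 0.289, 0.957, 0.003]
wrist_force: [0.7, -0.0, -0.3]
gripper_width: 0.0855
```

```bash
python3 -c "
from h import *
to(.502,-.2832,.12)
"
```

```text
t 13.15 pos [ 0.4921 -0.2681  0.1316] jaw yaw 56.5 zax [-0.032  0.016 -0.999] delta [-0.017  -0.0071  0.011 ] F [ 0.72 -0.02 -0.34] w 0.0855 q6 -1.54
 level rotvec deg (tool) [-0.26 -2.03 -0.  ]
```

Request:
send_rows:
  series:
    - [-0.26,-2.03,0,-0.0166,-0.007,0.005,1]
    - [0,0,0,0,0,0,1]
    - [0,0,0,0,0,0,1]

```text
time: 13.45
tool_pos: [0.501, -0.282, 0.1236]
tcp_rot: [-0.002, 0.286, 0.958, 0.001]
wrist_force: [0.5, 0.8, -0.0]
gripper_width: 0.0853
```

```bash
python3 -c "
from h import *
to(.502,-.2832,.03)
"
```

```text
t 13.45 pos [ 0.501  -0.282   0.1236] jaw yaw 56.8 zax [-0.003  0.003 -1.   ] delta [-0.0019 -0.0004  0.0936] F [ 0.52  0.81 -0.02] w 0.0853 q6 -1.56
 level rotvec deg (tool) [ 0.02 -0.24  0.  ]
```

Request:
send_rows:
  series:
    - [0,-0.2,0,-0.0015,0,0.015,1]
    - [0,0,0,0,0,0.02,1]
    - [0,0,0,0,0,0.02,1]
    - [0,0,0,0,0,0.02,1]
    - [0,0,0,0,0,0.012,1]
    - [0,0,0,0,0,0,1]

```text
time: 14.05
tool_pos: [0.501, -0.2798, 0.0297]
tcp_rot: [-0.002, 0.283, 0.959, 0.001]
wrist_force: [-0.2, 0.3, 0.3]
gripper_width: 0.0854
```

```bash
python3 -c "
from h import *
to(.502,-.2832,.03)
"
```

```text
t 14.05 pos [ 0.501  -0.2798  0.0297] jaw yaw 57.1 zax [-0.003  0.003 -1.   ] delta [-0.0026 -0.0023 -0.0003] F [-0.17  0.31  0.32] w 0.0854 q6 -1.57
 level rotvec deg (tool) [ 0.04 -0.26  0.  ]
```

Request:
send_rows:
  series:
    - [0,-0.2,0,-0.0026,-0.0023,0,1]
    - [0,0,0,0,0,0,0.2]
    - [0,0,0,0,0,0,-1]
    - [0,0,0,0,0,0,-1]
    - [0,0,0,0,0,0,-1]
    - [0,0,0,0,0,0,-1]
    - [0,0,0,0,0,0,-1]
  newtons: 60

```text
time: 14.75
tool_pos: [0.5025, -0.2838, 0.0315]
tcp_rot: [0.0, 0.283, 0.959, 0.0]
wrist_force: [0.7, 0.3, -1.2]
gripper_width: 0.0618
```

Request:
send_rows:
  series:
    - [0,0,0,0,0,-0.003,-1]
    - [0,0,0,0,0,-0.006,-1]
    - [0,0,0,0,0,-0.008,-1]
    - [0,0,0,0,0,-0.008,-1]
    - [0,0,0,0,0,0,-1]
    - [0,0,0,0,0,0,-1]
    - [0,0,0,0,0,0,-1]

```text
time: 15.45
tool_pos: [0.5023, -0.2836, 0.0586]
tcp_rot: [0.0, 0.282, 0.959, 0.0]
wrist_force: [-0.1, 0.0, -4.2]
gripper_width: 0.062
```

```bash
python3 -c "
from h import *
to(.592,-.0885,.08)
tinz(.502,-.283)
tinz(.502,-.283,'scene')
to(.592,-.0885,.08)
"
```

```text
t 15.45 pos [ 0.5023 -0.2836  0.0586] jaw yaw 57.2 zax [ 0.  0. -1.] delta [ 0.0304  0.2125 -0.0213] F [-0.07  0.02 -4.21] w 0.062 q6 -1.57
 level rotvec deg (tool) [ 0.03  0.01 -0.  ]
side 441 z lo/hi [0.0012 0.0306 0.086  0.1157 0.1425]
scene 336 z lo/hi [0.0263 0.0298 0.1112 0.1136 0.1146]
t 15.55 pos [ 0.5022 -0.2834  0.0582] jaw yaw 57.2 zax [-0.     0.001 -1.   ] delta [ 0.0301  0.2125 -0.0217] F [ 0.32  0.36 -4.64] w 0.0616 q6 -1.57
 level rotvec deg (tool) [ 0.03 -0.03  0.  ]
```

Tin 3 pulls 4.4 N and is lifted 27 mm, so it is the full one. I'll carry it to the tray.

Request:
send_rows:
  series:
    - [0,0,0,0,0,-0.015,-1]
    - [0,0,0,0,0,-0.015,-1]
    - [0,0,0,0.001,0.008,0,-1]
    - [0,0,0,0.0022,0.016,0,-1]
    - [0,0,0,0.0022,0.016,0,-1]
    - [0,0,0,0.0022,0.016,0,-1]
    - [0,0,0,0.0022,0.016,0,-1]
    - [0,0,0,0.0022,0.016,0,-1]
    - [0,0,0,0.0022,0.016,0,-1]
    - [0,0,0,0.0022,0.016,0,-1]
    - [0,0,0,0.0022,0.016,0,-1]
    - [0,0,0,0.0022,0.016,0,-1]
    - [0,0,0,0.0022,0.016,0,-1]
    - [0,0,0,0.0022,0.016,0,-1]
    - [0,0,0,0.002,0.012,0,-1]
    - [0,0,0,0.001,0.006,0,-1]
    - [0,0,0,0,0,0,-1]
    - [0,0,0,0,0,0,-1]

```text
time: 17.35
tool_pos: [0.5928, -0.0696, 0.0859]
tcp_rot: [-0.005, 0.276, 0.961, 0.003]
wrist_force: [-0.6, -0.9, -5.3]
gripper_width: 0.0616
```

```bash
python3 -c "
from h import *
to(.592,-.0885,.0395)
"
```

```text
t 17.35 pos [ 0.5928 -0.0696  0.0859] jaw yaw 57.9 zax [-0.007  0.008 -1.   ] delta [-0.0098 -0.0166  0.0462] F [-0.62 -0.88 -5.33] w 0.0616 q6 -1.19
 level rotvec deg (tool) [ 0.15 -0.58  0.  ]
```

Request:
send_rows:
  series:
    - [0.15,-0.58,0,-0.005,-0.008,0,-1]
    - [0,0,0,-0.005,-0.008,0.005,-1]
    - [0,0,0,0,0,0.01,-1]
    - [0,0,0,0,0,0.01,-1]
    - [0,0,0,0,0,0.005,-1]
    - [0,0,0,0,0,0,-1]

```text
time: 17.95
tool_pos: [0.5913, -0.0935, 0.0521]
tcp_rot: [-0.0, 0.279, 0.96, -0.001]
wrist_force: [-0.4, -0.5, -4.9]
gripper_width: 0.0615
```

```bash
python3 -c "
from h import *
to(.592,-.0885,.0395)
"
```

```text
t 17.95 pos [ 0.5913 -0.0935  0.0521] jaw yaw 57.6 zax [-0.001 -0.001 -1.   ] delta [0.0021 0.0046 0.0126] F [-0.36 -0.49 -4.87] w 0.0615 q6 -1.22
 level rotvec deg (tool) [-0.11 -0.02 -0.  ]
```

Request:
send_rows:
  series:
    - [-0.1,0,0,0.002,0.0045,0.004,-1]
    - [0,0,0,0,0,0.004,-1]
    - [0,0,0,0,0,0.001,-1]
    - [0,0,0,0,0,0,-1]

```text
time: 18.35
tool_pos: [0.5922, -0.0875, 0.0422]
tcp_rot: [-0.0, 0.278, 0.961, 0.0]
wrist_force: [0.7, 0.2, -4.1]
gripper_width: 0.0617
```

```bash
python3 -c "
from h import *
to(.592,-.0885,.0395)
tinz(.592,-.0885)
tinz(.592,-.0885,'scene')
"
```

```text
t 18.35 pos [ 0.5922 -0.0875  0.0422] jaw yaw 57.7 zax [-0.     0.001 -1.   ] delta [-0.0004 -0.0009  0.0027] F [ 0.7   0.23 -4.12] w 0.0617 q6 -1.21
 level rotvec deg (tool) [ 0.01 -0.04  0.  ]
side 394 z lo/hi [0.0116 0.0154 0.0562 0.0989 0.1134]
scene 273 z lo/hi [0.0921 0.0929 0.095  0.0976 0.1003]
```

Request:
send_rows:
  series:
    - [0,0,0,0,0,0.0015,-1]
    - [0,0,0,0,0,0.0008,-1]

```text
time: 18.65
tool_pos: [0.5927, -0.0877, 0.0408]
tcp_rot: [0.001, 0.278, 0.961, 0.0]
wrist_force: [1.2, -0.4, -3.7]
gripper_width: 0.0613
```

```bash
python3 -c "
from h import *
to(.592,-.0885,.0395)
"
```

```text
t 18.65 pos [ 0.5927 -0.0877  0.0408] jaw yaw 57.7 zax [ 0.001  0.    -1.   ] delta [ 0.0002 -0.001   0.0013] F [ 1.22 -0.41 -3.66] w 0.0613 q6 -1.21
 level rotvec deg (tool) [ 0.04  0.06 -0.  ]
```

Request:
send_rows:
  series:
    - [0,0,0,0,0,0.001,-1]
    - [0,0,0,0,0,0.001,-1]

```text
time: 18.85
tool_pos: [0.5929, -0.0878, 0.0395]
tcp_rot: [0.001, 0.278, 0.961, 0.0]
wrist_force: [-2.2, 1.2, 1.8]
gripper_width: 0.062
```

```bash
python3 -c "
from h import *
to(.592,-.0885,.0395)
"
```

```text
t 18.85 pos [ 0.5929 -0.0878  0.0395] jaw yaw 57.7 zax [ 0.002 -0.    -1.   ] delta [ 0.0004 -0.0011  0.    ] F [-2.21  1.21  1.79] w 0.062 q6 -1.21
 level rotvec deg (tool) [ 0.06  0.1  -0.  ]
```

The force went from -4 to +2 N, so the tin is on the tray floor. I'll release it and withdraw.

Request:
send_rows:
  series:
    - [0,0,0,0,0,0,1]
    - [0,0,0,0,0,0,1]
    - [0,0,0,0,0,0,1]
    - [0,0,0,0,0,0,1]
    - [0,0,0,0,0,-0.01,1]
    - [0,0,0,0,0,-0.02,1]
    - [0,0,0,0,0,-0.03,1]
    - [0,0,0,0,0,-0.03,1]
    - [0,0,0,0,0,-0.03,1]
    - [0,0,0,0,0,-0.03,1]
    - [0,0,0,0,0,0,1]

```text
time: 19.95
tool_pos: [0.5933, -0.088, 0.2032]
tcp_rot: [0.005, 0.278, 0.96, 0.001]
wrist_force: [0.7, -0.3, 0.4]
gripper_width: 0.0855
```

```bash
python3 -c "
from h import *
from rig import eyes
to(.592,-.0885,.2)
for n,pts in [('scene',dict(t1=(.4847,.2497),t2=(.543,.077),full=(.592,-.0885),gone=(.502,-.283),r1=(.399,-.3045),r2=(.515,-.381),o=(.593,.2567))),('side',dict(t1=(.4847,.2497),t2=(.543,.077),full=(.592,-.0885)))]:
    f=eyes.grab_frame(n);cv2.imwrite(f'pics/end_{n}.png',f['image']);P=cloud(f)
    for k,(x,y) in pts.items():
        m=(np.hypot(P[...,0]-x,P[...,1]-y)<.05)&(P[...,2]>.078)&(P[...,2]<.105)
        if m.sum()<20: print(n,k,'none');continue
        t=P[m];(a,b),r=cv2.minEnclosingCircle((t[:,:2]*1000).astype(np.float32));print(n,k,m.sum(),round(a,1),round(b,1),'r',round(r,1),np.median(t[:,2]).round(4))
"
```

```text
t 19.95 pos [ 0.5933 -0.088   0.2032] jaw yaw 57.7 zax [ 0.01  -0.002 -1.   ] delta [ 0.0009 -0.0011  0.0032] F [ 0.65 -0.29  0.36] w 0.0855 q6 -1.21
 level rotvec deg (tool) [ 0.23  0.55 -0.  ]
scene t1 366 485.2 250.4 r 33.6 0.0837
scene t2 301 549.5 75.9 r 30.5 0.0839
scene full 702 592.2 -87.3 r 32.3 0.0921
scene gone none
scene r1 648 399.2 -304.3 r 32.2 0.0842
scene r2 864 515.9 -381.1 r 32.4 0.0844
scene o 409 593.0 257.3 r 33.1 0.0839
side t1 252 487.1 251.5 r 36.8 0.0858
side t2 306 544.2 74.9 r 34.5 0.0859
side full 421 589.8 -86.2 r 34.5 0.0936
```

View pics/end_scene.png

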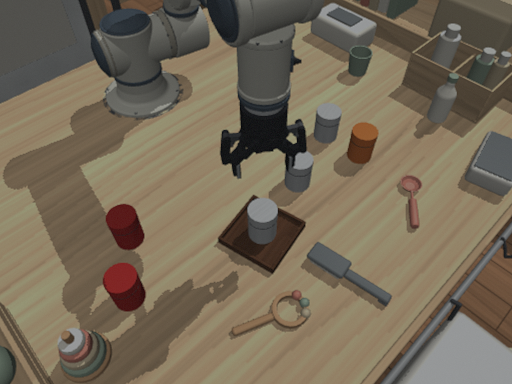

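View pics/end_side.png

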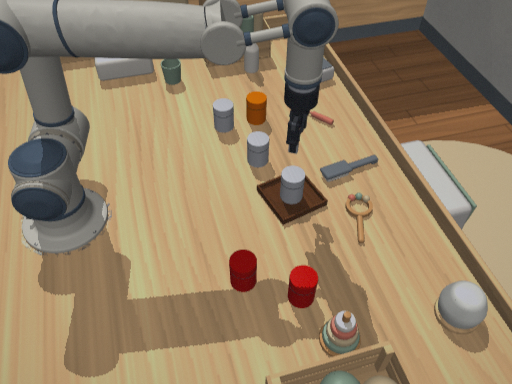

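The full tin stands upright in the tray at scene (262,220). The two empty tins stand at (327,123) and (298,170), and the look-alikes haven't moved. The gripper is clear of everything, so I'm handing in.

```bash
python3 -c "
from rig import env
print(env.job_done())"
```

```text
the job is handed in; nothing more can be done
None
```

The full tin is standing upright in the dark tray, and I handed the job in at about 20 s of the 64 s allowed.

- **Finding the full tin:** I lifted all three. The tins at (0.485, 0.250) and (0.543, 0.077) pulled only about 0 to 1.4 N, so they were empty. The one at (0.502, -0.283) pulled 4 to 5 N.
- **Setting down:** I lowered each tin until the wrist force showed contact before opening the gripper.
- **Last checks:** The full tin's lid is at about 93 mm, which fits standing on the 8 mm tray floor. It is within about 3 mm of the tray centre. Both empties are upright with their lids at standing height, and the red and orange look-alikes have not moved.
- **Disagreements:**
  - In the last pictures the two cameras differed by up to about 5 mm on the empties' positions. In the scene view the gripper partly hid the nearer one. Both cameras still put them within a few millimetres of where they started, except for that half-hidden reading, which was about 6.5 mm off.
  - One small correction on the second tin went the wrong way in x, so I gripped it about 3 mm off-centre, and the gripper closed to 60.4 mm rather than the 62 mm read on the others. It held firmly and was set down normally.

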